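# Stow one bit cassette in its spring dock and pop up the other

### The job

Change over the drill-bit cassettes: put the slim cassette that stands on the table into the empty spring dock and push it down until the push-push catch holds it down. Also press the cassette that is already held down in the other dock, so that it pops up and stays up in its dock, ready to be taken.

Things in the scene. Friction and masses are not known exactly. Their poses are not given: they have to be found in the camera images.
- loose_cassette: slim grey drill-bit cassette standing upright on the table, to be stowed: block 32 (x) x 60 (y) x 105 (z) mm, 0.15 kg, black windows with steel bits on both broad faces; grasp it across the 32 mm near the top. Origin: centre of underside, z up. Either way round fits. (The lower, wider cassette, 52 x 92 x 80 mm, is a bystander too big for the docks.)
- stowed_cassette: identical cassette held down in the other dock, x along that dock's x. Origin: centre of underside, at first 25 mm above the table (top at 130 mm, 50 mm proud of the dock). Pressed straight down 8 mm to the stop (about 6 N; 25 N does no harm) and let go, it is released and rises to 45 mm (top at 150 mm), staying in its dock. Under about 6 mm does not release it.
- empty_dock: empty dock fixed to the table: grey metal box 80 mm high, outside 64 (x) x 92 (y) mm, plus the catch's dark housing at +x (to 52 mm from the bay's centre). Origin: on the table under the bay's centre, z up. Bay, open upward: 40 (x) x 68 (y) mm; a cassette goes in with x along the dock's x, 4 mm play each side. The top 10 mm of the mouth flare out about 10 mm. The other dock is alike.
- empty_dock_floor (a joint): travel of the empty dock's sprung floor, m, down positive. 0 = up: floor 45 mm above the table, a cassette's top at 150 mm. 0.028 = stop (top at 122 mm, 42 mm proud; spring 4 to 7.5 N). Let go after at least 0.027 it rises and is caught at 0.020 (top at 130 mm); a second such push frees it. Push while gripping the cassette or with shut fingers on its top.
Not all that is in view belongs to the job. What is shaped like the stowed_cassette but yellow is not meant.

How it is judged:
By the outcome, as a careful person would: the job done as asked, in the order asked, and still so for the second after the job is handed in, with the robot touching nothing.
It also fails if it takes over 51 s, if anything falls off the work surface, if the arm or the gripper's body presses on something with over 40 N, if the wrist force passes 120 N, or if a joint passes its speed limit or range.

### The arm

A 6-joint arm with a two-finger parallel gripper is mounted at the origin on a cart in front of the work surface, level with it; the furniture and walls round the work are solid. World frame = base frame: x ahead of the robot, y to its left, z up, the work surface at z = 0. Lengths are in m, angles in degrees, forces in N, time in s.
With the tool pointing down it reaches from about 0.35 to 0.95 m from the base axis. Payload 17.4 kg.
Tool frame: the origin (TCP) lies between the finger pads; the fingertips stand 8 mm ahead of it and the grasp point (between the pads) lies 11 mm behind it; z points along the fingers, y is the direction in which the jaws open and shut (so a half turn about z gives the same grasp; the last joint's range is limited). The gripper opens to 93 mm and grips with 3 to 60 N. Pads are 15 mm wide; open, the fingers measure 128 mm over their backs; the gripper's body (75 mm by 188 mm) begins 65 mm behind the grasp point.
Start: joints at [-69.374, 6.646, 82.598, -0, 90.757, -2.166], TCP at [0.261, -0.622, 0.227] pointing down, gripper open.
Joint ranges: [-162.19, 162.19], [-47.58, 125.68], [4.15, 143.07], [-65.23, 245.23], [0.69, 171.88], [-170.13, 170.13]. Speed limits (degrees/s): [108.29, 108.29, 127.2, 180, 180, 180].

### API

Orientations are given as [roll, pitch, yaw] about the fixed x, y, z axes, in that order (R = Rz(yaw) Ry(pitch) Rx(roll)).
In Python, from rig import r gives the robot as it stands. The module is installed in compiled form; this text tells all that it offers.
- The arm moves only by the shell command python3 -m inch 'ROWS' [FORCE]. ROWS is a JSON object of lists of equal length, an entry for each row: "hand": the closure, from 0 (fully open) to 1 (shut); "dp": the shift along the world's x, y, z as a fraction of full scale, a list of three; "twist": the turn about the world's z as a fraction of full scale. A call has 1 to 10 rows; each row shifts and turns the pose as measured when the row begins; what a row does not reach is not made up. Full scale, the value 1, is 0.15 m for a shift and 0.08 rad for a turn. A row lasts 1/12 s, in which the tool goes at most 41.7 mm and 7.16 degrees, less where a joint would pass 70% of its speed; a pose out of reach is approached as far as the arm can. A call with a number of a shift or a turn outside -1 to 1 is refused whole. A call with a gripper value outside its range is refused whole. The fingers move at their own pace and stop on an object; FORCE is the grip in N (left out, the last holds). Time passes only in rows, so rows that do not move let the fingers close. It gives the time, the measured TCP pose, the force and the opening at its end, in the units of the state.
- r.get_state(): the state, without advancing time (a new reading comes with each control period).
- r.snapshot(name): name is "side" or "top"; returns a dict with "image" (384x512x3 uint8, red, green, blue), "depth" (384x512 float32, m along the optical axis (not along the pixel's ray), 0 where there is no reading), "fx", "fy", "cx", "cy" (pixels), "world_from_camera" (4x4, takes a point from camera to world coordinates). Camera axes: x right, y down, z forward; pixel columns grow to the right and rows downward; lengths in m; the calibration is good to about 2 mm. A picture is of the moment at which its call begins.
- r.hand_in(): hands the job in, once; it reports no verdict.
The state is a dict: "clock": time; "qpos": joint angles; "joint_vel": joint speeds; "joint_torque": joint torques, N m; "tcp_pos": TCP position; "tcp_rot": TCP orientation; "force": force on the tool from outside, world axes, zero at the start; "ft_torque": the same for the moment, N m; "finger_gap": finger opening in m.
Only numpy, scipy, OpenCV 4.12 (cv2) and the standard library are available. Lean on these libraries where they do the work, as an engineer would, in place of code of your own. Each camera call takes 0.05 s, during which the arm holds its last target. There are 200 camera calls.

## Working session

There is one attempt and no reset: what is moved stays moved. The work goes in short steps, Python scripts to look and compute and a shell command to move; the robot and the scene stay as the last step left them, time stands still between calls to the robot, and variables do not carry over. Pictures are saved under pics/ and viewed, about 8 in all and at most 12, crops included, and the job is handed in when it is done.

```bash
mkdir -p pics; cat > h.py <<'E'
import numpy as np,cv2
from rig import r
def snap(n):
    s=r.snapshot(n); np.savez('pics/%s.npz'%n,**s); return s
def save(s,f,box=None,k=1):
    im=s['image'][:,:,::-1]
    if box: x0,y0,x1,y1=box; im=im[y0:y1,x0:x1]
    cv2.imwrite('pics/'+f,cv2.resize(im,None,fx=k,fy=k,interpolation=cv2.INTER_CUBIC))
def cloud(s):
    d=s['depth'];v,u=np.indices(d.shape)
    p=np.stack([(u-s['cx'])/s['fx']*d,(v-s['cy'])/s['fy']*d,d,np.ones_like(d)],-1)@np.array(s['world_from_camera']).T
    p[d==0]=np.nan
    return p[...,:3]
E
python3 - <<'E'
from h import *
for n in('top','side'):
    s=snap(n);save(s,n+'0.png',k=1.5); print(n,np.round(s['world_from_camera'],3).tolist())
print(r.get_state())
E
```

```text
top [[-0.02, -0.991, 0.134, 0.47], [-1.0, 0.018, -0.017, 0.001], [0.015, -0.134, -0.991, 0.914], [0.0, 0.0, 0.0, 1.0]]
side [[0.999, -0.004, 0.042, 0.542], [-0.035, -0.638, 0.77, -0.899], [0.024, -0.77, -0.637, 0.805], [0.0, 0.0, 0.0, 1.0]]
{'clock': 0.1, 'qpos': array([-6.93756914e+01,  6.67191191e+00,  8.26298638e+01, -1.28569924e-03,
        9.07581289e+01, -2.16705462e+00]), 'joint_vel': array([ 0.00907779, -0.1017082 , -0.18067953,  0.03753949, -0.00744894,
        0.13099366]), 'joint_torque': array([ 3.12824850e-03, -7.22891879e+01, -6.23864722e+01,  7.81414798e-02,
        2.28337501e-02, -8.19432330e-05]), 'tcp_pos': array([ 0.26139097, -0.62214924,  0.22599497]), 'tcp_rot': array([-1.79940090e+02, -9.80502508e-04,  2.27913464e+01]), 'force': array([-0.14198547,  0.34553061,  0.96454766]), 'ft_torque': array([ 0.01101879, -0.04928327,  0.01793828]), 'finger_gap': 0.09314953491416653}
```

View pics/top0.png

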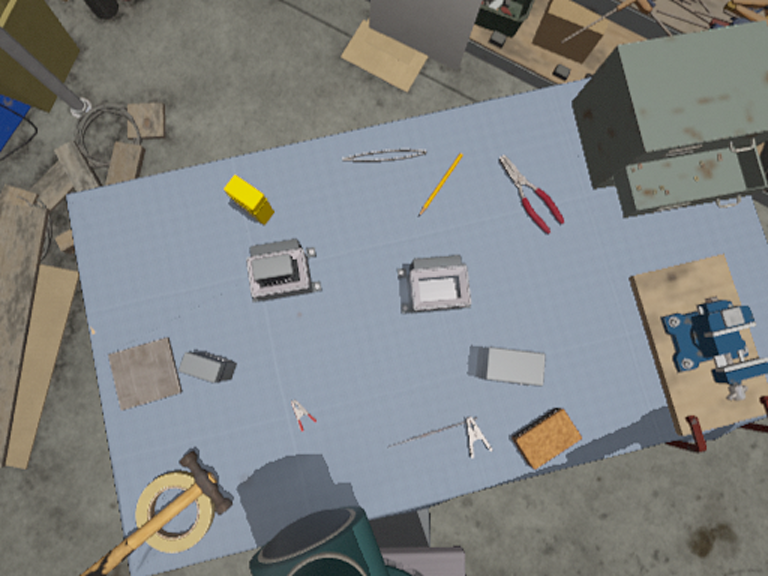

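View pics/side0.png

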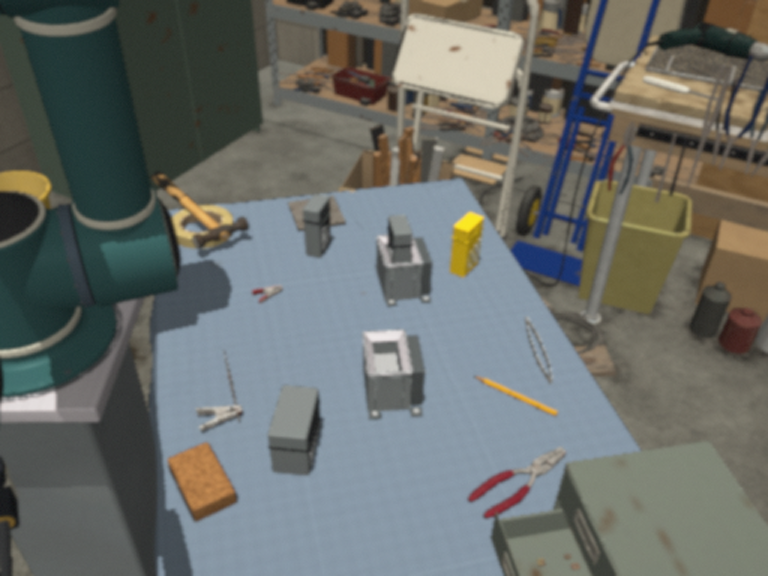

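Top view (in 1.5x pixels): the slim grey block at (205,365) is the loose cassette. Lookalikes are the wide grey one at (510,365), the yellow one at (250,200), and the stowed one in its dock at (278,268). The empty dock is at (437,285). I'll measure these and take a close crop.

```bash
python3 - <<'E'
from h import *
s=np.load('pics/top.npz');P=cloud(s);t=np.load('pics/side.npz');Q=cloud(t)
im=s['image'];a=cv2.resize(im[215:265,110:170],None,fx=5,fy=5,interpolation=2);b=cv2.resize(im[150:215,155:220],None,fx=5,fy=5,interpolation=2);c=cv2.resize(im[160:215,255:320],None,fx=5,fy=5,interpolation=2)
W=np.zeros((600,700,3),np.uint8)
for i,x,y in((a,0,0),(b,0,260),(c,340,260)): W[y:y+i.shape[0],x:x+i.shape[1]]=i
cv2.imwrite('pics/crop1.png',W[:,:,::-1])
def rect(P,c,rad,z0,z1,name):
    m=(np.hypot(P[...,0]-c[0],P[...,1]-c[1])<rad)&(P[...,2]>z0)&(P[...,2]<z1)
    p=P[m]; 
    if len(p)<20: print(name,len(p));return
    q=cv2.minAreaRect((p[:,:2]*1000).astype(np.float32)); print(name,len(p),'z',np.median(p[:,2]).round(4),'mean',p[:,:2].mean(0).round(4),'rect',np.round(np.array(q[0]),1),np.round(q[1],1),round(q[2],1))
def at(u,v): return P[int(v/1.5),int(u/1.5)]
for n,u,v,zs in(('loose',205,365,[(.095,.115)]),('stowed',275,268,[(.12,.14),(.072,.088)]),('empty',437,288,[(.072,.088),(.03,.055)]),('wide',510,365,[(.07,.09)]),('yellow',245,190,[(.09,.12)])):
    c=at(u,v);print(n,c.round(3))
    for z in zs:
        rect(P,c,.075,*z,n+' top'+str(z));rect(Q,c,.075,*z,n+' side'+str(z))
E
```

```text
loose [0.464 0.244 0.106]
loose top(0.095, 0.115) 390 z 0.1048 mean [0.4606 0.251 ] rect [460.6 252. ] [59.7 32.1] 70.3
loose side(0.095, 0.115) 194 z 0.1057 mean [0.462  0.2429] rect [461.3 247.7] [64.3 34.1] 73.2
stowed [0.608 0.134 0.131]
stowed top(0.12, 0.14) 386 z 0.1312 mean [0.6078 0.1383] rect [609.  138.9] [32.6 59.9] 9.4
stowed side(0.12, 0.14) 222 z 0.1327 mean [0.6097 0.1291] rect [610.2 134.7] [32.9 62.7] 9.3
stowed top(0.072, 0.088) 678 z 0.0766 mean [0.6193 0.1387] rect [617.9 140.5] [84.  94.5] 8.8
stowed side(0.072, 0.088) 456 z 0.0776 mean [0.6198 0.1247] rect [619.4 137. ] [84.9 98.9] 9.1
empty [ 0.583 -0.123  0.045]
empty top(0.072, 0.088) 746 z 0.0761 mean [ 0.5918 -0.1233] rect [ 588.9 -122.8] [84.8 94.1] 4.0
empty side(0.072, 0.088) 766 z 0.0775 mean [ 0.5923 -0.1254] rect [ 590. -125.] [84.5 96.4] 4.2
empty top(0.03, 0.055) 457 z 0.0451 mean [ 0.58   -0.1228] rect [ 587.4 -122.1] [79.9 91.3] 3.9
empty side(0.03, 0.055) 578 z 0.0462 mean [ 0.5859 -0.1401] rect [ 590.4 -126.8] [83.5 95.5] 4.0
wide [ 0.454 -0.229  0.082]
wide top(0.07, 0.09) 868 z 0.0799 mean [ 0.4513 -0.2369] rect [ 451.4 -238. ] [92.6 52.8] 82.2
wide side(0.07, 0.09) 1003 z 0.0819 mean [ 0.453  -0.2469] rect [ 452.5 -240.6] [94.9 53.2] 82.5
yellow [0.74  0.187 0.104]
yellow top(0.09, 0.12) 360 z 0.1048 mean [0.7336 0.188 ] rect [735.2 189. ] [59.8 32.8] 54.3
yellow side(0.09, 0.12) 244 z 0.1059 mean [0.7357 0.1788] rect [736.7 185.5] [64.2 33.3] 53.8
```

View pics/crop1.png

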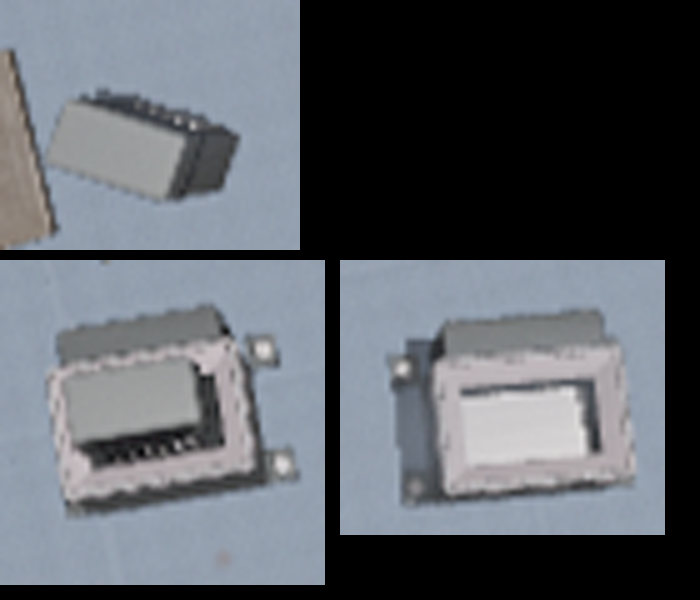

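Measured sizes and heights agree with the text: the loose cassette's top is 60x32 mm at z 0.105, the stowed one's top is at 0.131, and the dock outline is 84x92 mm. The crop shows the slim loose cassette beside the board, the occupied dock and the empty bay.

- **Loose cassette:** centre (0.461, 0.251), grasp yaw 70.3°.
- **Empty bay:** centre (0.5795, -0.1245), grasp yaw 94°.
- **Stowed cassette's top:** centre (0.609, 0.138).

```bash
python3 -m inch '{"hand":[0,0,0,0,0,0,0,0,0,0],"dp":[[0.13,0.24,0],[0.13,0.24,0],[0.13,0.24,0],[0.13,0.24,0],[0.13,0.24,0],[0.13,0.24,0],[0.13,0.24,0],[0.13,0.24,0],[0.13,0.24,0],[0.13,0.24,0]],"twist":[1,1,1,1,1,1,1,1,1,1]}' 25
```

```text
clock: 0.93
tcp_pos: [0.4529, -0.256, 0.22]
tcp_rot: [-179.6, 0.0, 70.0]
force: [1.4, -0.1, -0.3]
finger_gap: 0.093
```

```bash
python3 -m inch '{"hand":[0,0,0,0,0,0,0,0,0,0],"dp":[[0,0.27,0.02],[0,0.27,0],[0,0.27,0],[0,0.27,0],[0,0.27,0],[0,0.27,0],[0,0.27,0],[0,0.27,0],[0,0.27,0],[0,0.27,0]],"twist":[0,0,0,0,0,0,0,0,0,0]}'; python3 -m inch '{"hand":[0,0,0,0,0,0],"dp":[[0,0.2,0],[0,0.2,0],[0,0.1,0],[0,0.1,0],[0,0,0],[0,0,0]],"twist":[0,0,0,0,0,0]}'
```

```text
clock: 1.77
tcp_pos: [0.4494, 0.1605, 0.2211]
tcp_rot: [-179.5, -0.1, 70.4]
force: [0.7, -0.6, -0.3]
finger_gap: 0.0929
clock: 2.27
tcp_pos: [0.4459, 0.2625, 0.219]
tcp_rot: [-179.4, 0.0, 70.9]
force: [-0.0, -1.2, 0.3]
finger_gap: 0.0929
```

```bash
python3 -m inch '{"hand":[0,0,0,0,0,0],"dp":[[0.1,-0.08,-0.2],[0,0,-0.2],[0,0,-0.1],[0,0,0],[0,0,0],[0,0,0]],"twist":[-0.13,0,0,0,0,0]}'; python3 - <<'E'
from h import *
print(r.get_state()['tcp_pos'],r.get_state()['tcp_rot'])
s=snap('side');save(s,'g1.png',(150,60,310,190),5)
E
```

```text
clock: 2.77
tcp_pos: [0.4618, 0.2458, 0.1431]
tcp_rot: [-179.5, -0.0, 70.1]
force: [-0.1, -0.2, -0.7]
finger_gap: 0.0929
[0.46182821 0.24581826 0.1431449 ] [-1.79464150e+02 -4.00009355e-02  7.01497508e+01]
```

View pics/g1.png

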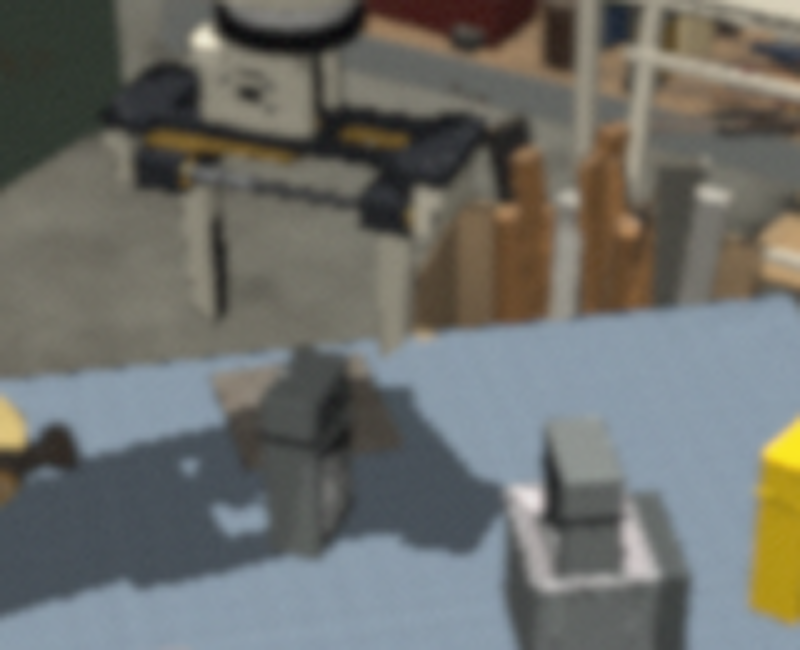

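The open fingers at (205,310) and (395,340) straddle the loose cassette, whose top is at (305,390). I'll go down and grip.

```bash
python3 -m inch '{"hand":[0,0,0,0,0,0],"dp":[[0,0.035,-0.15],[0,0,-0.15],[0,0,-0.1],[0,0,-0.02],[0,0,0],[0,0,0]],"twist":[0,0,0,0,0,0]}'; python3 -m inch '{"hand":[1,1,1,1,1,1,1,1,1,1],"dp":[[0,0,0],[0,0,0],[0,0,0],[0,0,0],[0,0,0],[0,0,0],[0,0,0],[0,0,0],[0,0,0],[0,0,0]],"twist":[0,0,0,0,0,0,0,0,0,0]}' 25
```

```text
clock: 3.32
tcp_pos: [0.4653, 0.2523, 0.0878]
tcp_rot: [-180.0, -0.6, 70.1]
force: [-0.5, -0.2, 0.2]
finger_gap: 0.0933
clock: 4.15
tcp_pos: [0.467, 0.2531, 0.0931]
tcp_rot: [179.8, -0.8, 70.1]
force: [0.3, 0.2, -0.8]
finger_gap: 0.0323
```

Gripped, but idle rows let the arm drift up 5 mm, so the grip is too shallow. I'll reopen, go lower and regrip.

```bash
python3 -m inch '{"hand":[0.4,0.4,0.4,0.4,0.4,0.4,0.4],"dp":[[0,0,0],[0,0,0],[0,0,0],[-0.03,0,-0.06],[-0.01,-0.01,-0.06],[0,0,-0.03],[0,0,0]],"twist":[0,0,0,0,0,0,0]}'
```

```text
clock: 4.73
tcp_pos: [0.46, 0.2512, 0.0677]
tcp_rot: [179.8, -0.8, 70.1]
force: [0.1, -0.7, -0.1]
finger_gap: 0.0555
```

```bash
python3 -m inch '{"hand":[0.45,1,1,1,1],"dp":[[0,0,0.05],[0,0,0],[0,0,0],[0,0,0],[0,0,0]],"twist":[0,0,0,0,0]}' 25
```

```text
clock: 5.15
tcp_pos: [0.46, 0.2512, 0.0759]
tcp_rot: [179.8, -0.8, 70.1]
force: [0.3, 0.6, -0.9]
finger_gap: 0.0318
```

```bash
python3 -m inch '{"hand":[1,1,1,1,1,1,1,1],"dp":[[0,0,0.1],[0,0,0.2],[0,0,0.25],[0,0,0.25],[0,0,0.2],[0,0,0.1],[0,0,0],[0,0,0]],"twist":[0,0,0,0,0,0,0,0]}'
```

```text
clock: 5.82
tcp_pos: [0.4572, 0.2498, 0.2461]
tcp_rot: [180.0, -0.6, 70.1]
force: [0.6, 0.0, -1.4]
finger_gap: 0.032
```

```bash
python3 -m inch '{"hand":[1,1,1,1,1,1,1,1,1,1],"dp":[[0,-0.1,0],[0.08,-0.2,0],[0.1,-0.25,0],[0.1,-0.25,0],[0.1,-0.25,0],[0.1,-0.25,0],[0.1,-0.25,0],[0.1,-0.25,0],[0.08,-0.2,0],[0.05,-0.1,0]],"twist":[0,0.5,0.6,0.6,0.6,0.6,0.6,0.6,0.5,0.4]}';python3 -m inch '{"hand":[1,1,1],"dp":[[0,-0.1,0],[0,0,0],[0,0,0]],"twist":[0.2,0,0]}'
```

```text
clock: 6.65
tcp_pos: [0.5754, -0.0764, 0.2267]
tcp_rot: [-179.0, -0.5, 94.5]
force: [0.2, 0.3, -1.7]
finger_gap: 0.032
clock: 6.9
tcp_pos: [0.5749, -0.0962, 0.2191]
tcp_rot: [-178.5, -0.7, 95.3]
force: [-0.1, 0.4, -1.0]
finger_gap: 0.0318
```

```bash
python3 -m inch '{"hand":[1,1,1,1,1],"dp":[[0.02,-0.08,0.03],[0.01,-0.08,0],[0,-0.02,0],[0,0,0],[0,0,0]],"twist":[-0.2,-0.08,0,0,0]}'; python3 - <<'E'
from h import *
print(r.get_state()['tcp_pos'],r.get_state()['tcp_rot'])
s=snap('side');P=cloud(s);save(s,'g2.png',(200,110,340,290),4)
t=snap('top')
E
```

```text
clock: 7.32
tcp_pos: [0.579, -0.1234, 0.2211]
tcp_rot: [-178.3, -0.7, 93.9]
force: [-0.2, 0.0, -1.5]
finger_gap: 0.0324
[ 0.57903736 -0.12337622  0.2210715 ] [-178.30137681   -0.72627082   93.90445294]
```

View pics/g2.png

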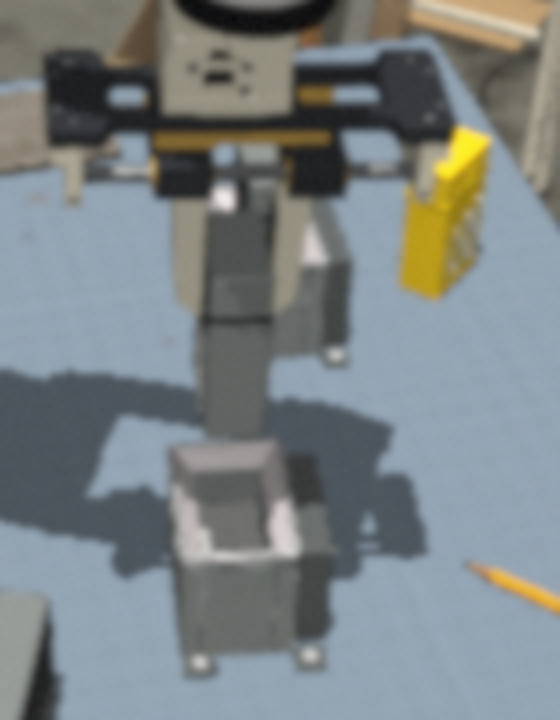

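The cassette hangs between the fingers with its lower end at about (235,430), above the bay at (235,490). I'll measure where the held cassette is from the cloud.

```bash
python3 - <<'E'
from h import *
P=cloud(np.load('pics/side.npz'))
T=np.array([.579,-.1234])
for z0 in (.15,.16,.17,.18,.19,.2):
    m=(P[...,2]>z0)&(P[...,2]<z0+.01)&(abs(P[...,0]-T[0])<.03)&(abs(P[...,1]-T[1])<.05)
    p=P[m]
    if len(p)>5: print(z0,len(p),'x',p[:,0].min().round(4),p[:,0].max().round(4),'xmid',((p[:,0].min()+p[:,0].max())/2).round(4),'y',np.median(p[:,1]).round(4))
m=(P[...,2]>.1)&(abs(P[...,0]-T[0])<.015)&(abs(P[...,1]-T[1])<.05);print('lowest z',np.sort(P[m][:,2])[:8].round(4))
E
```

```text
0.15 51 x 0.5622 0.5952 xmid 0.5787 y -0.1527
0.16 71 x 0.5602 0.5974 xmid 0.5788 y -0.1531
0.17 73 x 0.5603 0.5971 xmid 0.5787 y -0.153
0.18 76 x 0.5603 0.5968 xmid 0.5785 y -0.1525
0.19 70 x 0.5603 0.596 xmid 0.5781 y -0.1528
0.2 79 x 0.5618 0.5981 xmid 0.5799 y -0.1525
lowest z [0.1475 0.1481 0.1486 0.149  0.1491 0.1498 0.15   0.1501]
```

```bash
python3 -m inch '{"hand":[1,1,1,1,1],"dp":[[0.005,-0.013,-0.1],[0,0,-0.12],[0,0,-0.06],[0,0,0],[0,0,0]],"twist":[0,0,0,0,0]}'
```

```text
clock: 7.83
tcp_pos: [0.5796, -0.1239, 0.1755]
tcp_rot: [-178.4, -0.7, 94.0]
force: [0.5, 0.6, -2.1]
finger_gap: 0.0321
```

```bash
python3 -m inch '{"hand":[1,1,1,1,1],"dp":[[0,-0.007,-0.08],[0,0,-0.1],[0,0,-0.1],[0,0,0],[0,0,0]],"twist":[0,0,0,0,0]}'
```

```text
clock: 8.25
tcp_pos: [0.5797, -0.1249, 0.1301]
tcp_rot: [-178.4, -0.7, 94.1]
force: [0.6, -0.4, -1.1]
finger_gap: 0.0322
```

```bash
python3 -m inch '{"hand":[1,1,1,1],"dp":[[0,0,-0.08],[0,0,-0.06],[0,0,-0.05],[0,0,0]],"twist":[0,0,0,0]}'
```

```text
clock: 8.58
tcp_pos: [0.5806, -0.1252, 0.1019]
tcp_rot: [-178.6, -0.6, 94.1]
force: [-0.7, 1.1, 3.1]
finger_gap: 0.0316
```

```bash
python3 -m inch '{"hand":[1,1],"dp":[[0,0,-0.05],[0,0,-0.03]],"twist":[0,0]}'
```

```text
clock: 8.75
tcp_pos: [0.5814, -0.1255, 0.0923]
tcp_rot: [-178.8, -0.6, 94.1]
force: [-12.8, 0.5, 38.3]
finger_gap: 0.0318
```

Stop reached (38 N). Now I'll ease off while opening the fingers.

```bash
python3 -m inch '{"hand":[0.4,0.4,0.4,0.4],"dp":[[0,0,0.005],[0,0,0],[0,0,0],[0,0,0]],"twist":[0,0,0,0]}'; python3 -m inch '{"hand":[0.4,0.4,0.4,0.4,0.4],"dp":[[0,0,0.1],[0,0,0.2],[0,0,0.2],[0,0,0.2],[0,0,0]],"twist":[0,0,0,0,0]}'; python3 - <<'E'
from h import *
print(r.get_state()['tcp_pos'])
P=cloud(snap('side'))
for c in((.58,-.125),(.609,.137)):
    m=(abs(P[...,0]-c[0])<.012)&(abs(P[...,1]-c[1])<.025)&(P[...,2]>.1)&(P[...,2]<.155);print(np.median(P[m][:,2]),m.sum())
    h=np.histogram(P[m][:,2],np.arange(.1,.156,.005))[0];print(h)
E
```

```text
clock: 9.08
tcp_pos: [0.5822, -0.1258, 0.0938]
tcp_rot: [-178.9, -0.5, 94.1]
force: [-0.1, 0.2, 0.7]
finger_gap: 0.0535
clock: 9.5
tcp_pos: [0.5804, -0.1253, 0.205]
tcp_rot: [-178.7, -0.6, 94.1]
force: [0.4, -1.5, 0.7]
finger_gap: 0.0555
[ 0.58036651 -0.12525924  0.20498537]
0.1334832016332172 170
[  0   0   0   0   0   0 152  18   0   0   0]
0.13030263576328383 11
[1 0 0 1 1 0 8 0 0 0 0]
```

The top reads 0.1335. The side camera read 0.1327 for the stowed cassette held at 0.130, so the catch is holding. Next, the other dock, with fingers shut.

```bash
python3 -m inch '{"hand":[1,1,1,1,1,1,1,1,1,1],"dp":[[0.02,0.1,0],[0.03,0.2,0],[0.03,0.25,0],[0.03,0.25,0],[0.03,0.25,0],[0.03,0.25,0],[0.02,0.2,0],[0.02,0.15,0],[0,0.1,0],[0,0,0]],"twist":[0,0,0,0,0,0,0,0,0,0]}'; python3 -m inch '{"hand":[1,1,1],"dp":[[0,0,0],[0,0,0],[0,0,0]],"twist":[0,0,0]}'
```

```text
clock: 10.38
tcp_pos: [0.609, 0.1484, 0.2025]
tcp_rot: [-178.5, -0.6, 93.8]
force: [-0.0, -0.7, -0.4]
finger_gap: 0.0002
clock: 10.63
tcp_pos: [0.6085, 0.1477, 0.2018]
tcp_rot: [-178.4, -0.5, 93.9]
force: [-0.2, 0.7, -0.0]
finger_gap: 0.0004
```

```bash
python3 -m inch '{"hand":[1,1,1,1,1],"dp":[[0,-0.065,-0.1],[0,0,-0.15],[0,0,-0.07],[0,0,0],[0,0,0]],"twist":[0,0,0,0,0]}'; python3 - <<'E'
from h import *
s=snap('side');save(s,'g3.png',(210,80,330,210),5)
E
```

```text
clock: 11.05
tcp_pos: [0.6083, 0.1315, 0.1498]
tcp_rot: [-178.4, -0.5, 93.6]
force: [-0.7, -0.3, 0.6]
finger_gap: 0.001
```

View pics/g3.png

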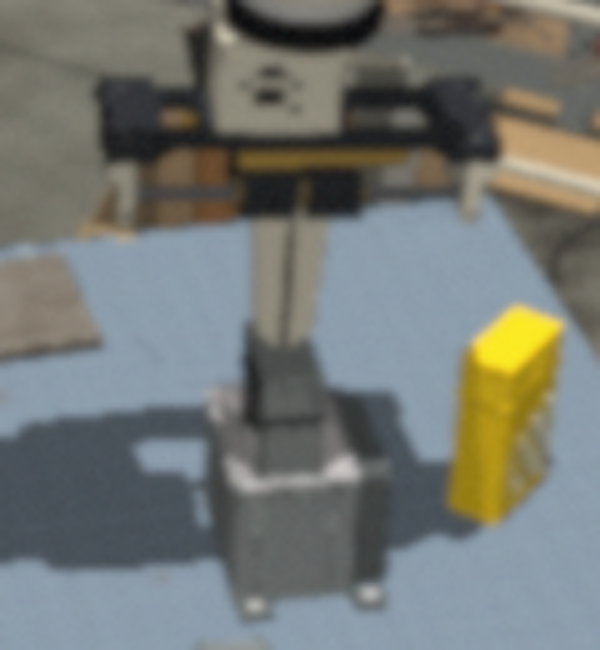

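The shut fingertips at (285,340) are just over the stowed cassette's top at (285,370). I'll shift 6 mm in +y and press.

```bash
python3 -m inch '{"hand":[1,1,1],"dp":[[0,0.04,-0.05],[0,0,-0.04],[0,0,-0.03]],"twist":[0,0,0]}'
```

```text
clock: 11.35
tcp_pos: [0.6097, 0.138, 0.1341]
tcp_rot: [-178.7, -0.5, 93.6]
force: [-1.1, 0.0, 7.6]
finger_gap: 0.0007
```

```bash
python3 -m inch '{"hand":[1,1],"dp":[[0,0,-0.025],[0,0,-0.01]],"twist":[0,0]}'
```

```text
clock: 11.52
tcp_pos: [0.6106, 0.1386, 0.1304]
tcp_rot: [-178.8, -0.5, 93.7]
force: [-1.7, -2.5, 14.3]
finger_gap: 0.0006
```

```bash
python3 -m inch '{"hand":[1],"dp":[[0,0,-0.01]],"twist":[0]}';python3 -m inch '{"hand":[1,1,1,1,1,1],"dp":[[0,0,0.04],[0,0,0.1],[0,0,0.2],[0,0,0.25],[0,0,0.25],[0,0,0]],"twist":[0,0,0,0,0,0]}'; python3 - <<'E'
from h import *
for n in('side','top'):
  s=snap(n);P=cloud(s)
  for c in((.58,-.125),(.609,.137)):
    m=(abs(P[...,0]-c[0])<.014)&(abs(P[...,1]-c[1])<.025)&(P[...,2]>.1)&(P[...,2]<.165);print(n,c,np.median(P[m][:,2]),m.sum())
  if n=='side': save(s,'g4.png',(190,80,340,290),2.8)
E
```

```text
clock: 11.6
tcp_pos: [0.6113, 0.1388, 0.1304]
tcp_rot: [-179.0, -0.5, 93.7]
force: [-2.9, -2.5, 17.7]
finger_gap: 0.0005
clock: 12.1
tcp_pos: [0.6096, 0.1397, 0.2639]
tcp_rot: [-178.9, -0.5, 93.8]
force: [-0.1, -0.1, 0.9]
finger_gap: 0.0006
side (0.58, -0.125) 0.13335696856616186 197
side (0.609, 0.137) 0.1516235556901162 153
top (0.58, -0.125) 0.13126959456835036 262
top (0.609, 0.137) nan 0
  return _methods._mean(a, axis=axis, dtype=dtype,
  ret = ret.dtype.type(ret / rcount)
```

View pics/g4.png

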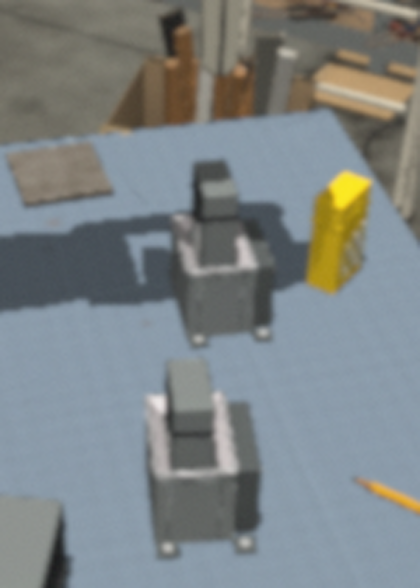

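The far cassette at (215,185) stands raised in its dock, with its top at about 0.151. The near one at (190,390) is held down at about 0.131, and the gripper is well clear.

```bash
python3 -c "
from rig import r
print(r.hand_in())"
```

```text
the job is handed in; nothing more can be done
None
```

Both parts of the job are done, in the order asked, and handed in at about 12 s on the robot's clock.

- **Loose cassette:** I put it in the empty dock and pushed it to the stop while gripping it. The catch now holds it, with its top at 0.131 m (top camera) and 0.133 m (side camera, which reads 2–3 mm high); 0.130 m is expected.
- **Stowed cassette:** I pressed it with shut fingers to about 18 N and let go. It popped up and stayed in its dock, with its top at 0.152 m against 0.150 m expected. Only the side camera could check this, because the arm blocked the top view.

- **Regrip:** the first grip was too shallow because the arm drifted up while idle, so I reopened and regripped lower.
- **Force peak:** pushing down the loose cassette showed 38 N vertically and about 40 N in total at the wrist. That is well under the 120 N wrist limit. It went through the gripped cassette, not the gripper's body, which has the 40 N limit.

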